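# Free the stuck hold-down knob and clamp the brass blank

## Robot

A 6-joint arm with a two-finger parallel gripper is mounted at the origin on the work surface. World frame = base frame: x ahead of the robot, y to its left, z up, the work surface at z = 0. Lengths are in m, angles in rad, forces in N, time in s.
With the tool pointing down it reaches from about 0.275 to 0.75 m from the base axis. Payload 10.2 kg.
Tool frame: the origin (TCP) lies at the very end of the fingers, on their centre line; the grasp point (between the pads) lies 19 mm behind it (bot.grip_point_offset is the distance from the TCP to the grasp point, in m); z points along the fingers, y is the direction in which the jaws open and shut (so a half turn about z gives the same grasp; the last joint's range is limited). The gripper opens to 85 mm and grips with 20 to 120 N. Pads are 22 mm wide; open, the fingers measure 114 mm over their backs; the gripper's body (76 mm by 85 mm) begins 54 mm behind the grasp point. The pads swing forward as they close: fully open they stand 13 mm farther back than shut.
Start: joints at [-1.393, 0.313, 1.498, -0, 1.331, -0.223], TCP at [0.205, -0.483, 0.231] pointing down, gripper open.
Joint ranges: [-2.94, 2.94], [-0.97, 2.17], [0.19, 2.56], [-1.23, 4.37], [0.02, 3.11], [-2.88, 2.88]. Speed limits (rad/s): [2.39, 2.39, 3.01, 3.14, 3.14, 3.14].

## Interface

Orientations are given as a unit quaternion [x, y, z, w].
In Python, from rig import status, cams, bot gives the robot as it stands.
- The arm moves only by the tool arm_command, never from a script. Its argument "steps" is a list of rows, each a list of 3 entries, a list of its own where there are three numbers: the shift along the tool's x, y, z in cm, then the turn about the tool's z in degrees, then the closure, from -1 (fully open) to 1 (shut). A call has 1 to 10 rows; each row is the pose to reach, as a shift and turn from the pose commanded when the call began, along the tool's axes at that moment; what a row does not reach only later rows make up. A row lasts 1/12 s, in which the tool goes at most 41.7 mm and 7.16 degrees, less where a joint would pass 70% of its speed; a pose out of reach is approached as far as the arm can. A call with a gripper value outside its range is refused whole. The fingers move at their own pace and stop on an object; "grip_force" is the grip in N (left out, the last holds). Time passes only in rows, so rows that repeat a pose let the fingers close. It gives the time, the measured TCP pose, the force and the opening at its end, in the units of the state.
- status.get_obs(): the state, without advancing time (a new reading comes with each control period).
- cams.snapshot(name): name is "side" or "top" or "wrist"; returns the picture (420x560x3 uint8, blue, green, red); there is no depth.
- cams.calibration(name): a dict with "intrinsics" (3x3 intrinsics, pixels), "T" (4x4, takes a point from camera to world coordinates); the wrist camera has in their place "T_tool_cam" (4x4, takes a point from camera to tool coordinates, whose origin is the TCP and whose axes are the flange's). Camera axes: x right, y up, looking along -z (the intrinsics and any distortion apply to the point x, -y, -z); pixel columns grow to the right and rows downward; lengths in m; the calibration is good to about 2 mm. The wrist camera is an equidistant fisheye: a pixel r from the principal point sees the ray r / f radians off the axis. A picture is of the moment at which its call begins: read the wrist's pose just before it. calibration takes no time and is no camera call.
- bot.sign_off(): hands the job in, once; it reports no verdict.
The state is a dict: "clock": time; "joints": joint angles; "qvel": joint speeds; "joint_torque": joint torques, N m; "tool_pos": TCP position; "eef_rot": TCP orientation; "wrist_force": force on the tool from outside, world axes, zero at the start; "ft_torque": the same for the moment, N m; "grip_width": finger opening in m.
Only numpy, scipy, OpenCV 4.12 (cv2) and the standard library are available. Lean on these libraries where they do the work, as an engineer would, in place of code of your own. Each camera call takes 0.05 s, during which the arm holds its last target. There are 200 camera calls.

## Task

The knob of the green hold-down clamp has seized: break it loose with a short firm clockwise twist (seen from above), then wind it on clockwise until the rubber foot has come down on the brass blank under it and holds it firmly, but stop there and do not crush it. Leave the blank where it lies, do not disturb the other things on the bench, and let go of the knob at the end.

Things in the scene. Friction and masses are not known exactly. Their poses are not given: they have to be found in the camera images.
- knob (a joint): knob angle, rad: 0 at the start (seized, on its stop), grows clockwise seen from above, thread ends at 4.2. About 0.75 N m starts it; over the first 0.5 rad this falls to a steady 0.2 to 0.26 N m. It turns in place, stays where it is left and lowers the foot 2.5 mm per rad. Once the foot bears on the blank it gets harder: 0.0025 N m more per N of clamping force, about 0.45 N m per rad
- knob_grip (a point): point on the knob's upright axis at the height to grip from above, 140 mm above the bench. The knob: a black bar with a white stripe on top, 46 mm long (along this point's x), 14 mm thick (y), 38 mm high (from 22 mm below this point to 16 mm above), on a brass hub 24 mm across. Pinch it across its thickness; 60 N of grip does not slip. More than one grasp may be needed
- blank: brass blank, 70 x 24 x 6 mm (x, y, z), 0.06 to 0.11 kg, loose on the steel block, one end under the foot; origin: centre of its underside, 40 mm above the bench. Pressed on the block with 10 N or more it is held firmly; over 90 N crushes it
- block: fixed bench block: steel, 90 x 90 mm, its top 40 mm above the bench, on a dark wooden base 170 x 120 x 10 mm; origin on the bench below the knob's axis; its x axis points from the knob's axis to the clamp's column
- clamp: fixed green clamp; same origin and axes as the block. Column 28 x 36 mm at x = 62 mm; beam 34 mm wide from x = -22 mm to the column, its top at 106 mm. Its foot, a black rubber disc 20 mm across on the knob's axis under the beam, starts 2.5 to 7.5 mm above the blank: this differs each time and is not measured, so the knob must turn 1 to 3 rad before they meet, to be felt (or seen)
- spare_blank: spare brass blank, 70 x 24 x 6 mm, lying flat on the bench, not to be used (bystander)
- spool: pink thread spool, 36 mm across, 50 mm tall, standing (bystander)
- saw_frame: jeweller's saw frame of steel bar with a wooden handle, about 250 x 90 mm, lying flat (bystander)
- pliers: pliers with black grips, about 155 mm long, lying flat (bystander)
- file_cup: dark steel cup, 72 mm across, 90 mm tall, with files standing in it to 149 mm (bystander)
- snips: scissors with yellow finger rings, about 160 mm long, lying flat (bystander)
- mandrel: aluminium ring mandrel, a cone 150 mm tall on a 44 mm foot, standing (bystander)
Things that resemble listed ones, but are neither listed nor needed, are in the scene too. Leave any blue or orange look-alike of the block alone. Leave any white look-alike of the blank alone.

How it is judged:
By the outcome, as a careful person would: the job done as asked, in the order asked, and still so for the second after the job is handed in, with the robot touching nothing.
It also fails if it takes over 61 s, if anything falls off the work surface, if the arm or the gripper's body presses on something with over 40 N, if the wrist force passes 120 N, or if a joint passes its speed limit or range.

## Working session

There is one attempt and no reset: what is moved stays moved. The work goes in short steps, Python scripts to look and compute and a tool call to move; the robot and the scene stay as the last step left them, time stands still between calls to the robot, and variables do not carry over. Pictures are saved under pics/ and viewed, about 8 in all and at most 12, crops included, and the job is handed in when it is done.

Besides the shell and the picture viewer there is one more tool, called after ">>>" in YAML: its name, and indented under it one key for each argument. arm_command: Moves the arm, as the interface text tells. Its arguments: {"type":"object","properties":{"steps":{"type":"array","items":{"type":"array"}},"grip_force":{"type":"number"}},"required":["steps"]}

```bash
mkdir -p pics; ls; python3 - <<'E'
from rig import status,cams,bot
import cv2
for n in("top","side"):
    cv2.imwrite(f"pics/{n}0.png",cams.snapshot(n)); c=cams.calibration(n); print(n,c)
print(cams.calibration("wrist"));print(status.get_obs())
E
```

```text
pics
top {'intrinsics': array([[391.13391933,   0.        , 277.48335877],
       [  0.        , 391.13391933, 207.87477745],
       [  0.        ,   0.        ,   1.        ]]), 'T': array([[-0.02917709,  0.99458324, -0.09976405,  0.37330921],
       [-0.99952285, -0.02801772,  0.01300282,  0.03991277],
       [ 0.01013723,  0.10009584,  0.99492616,  1.12227592],
       [ 0.        ,  0.        ,  0.        ,  1.        ]])}
side {'intrinsics': array([[469.35832723,   0.        , 275.64568325],
       [  0.        , 469.35832723, 209.02385526],
       [  0.        ,   0.        ,   1.        ]]), 'T': array([[-0.85172052,  0.34925214, -0.39063422, -0.00177121],
       [-0.52375105, -0.54461302,  0.65504312,  0.81926965],
       [ 0.01603073,  0.76250875,  0.64677926,  0.92707778],
       [ 0.        ,  0.        ,  0.        ,  1.        ]])}
{'intrinsics': array([[325.1922621 ,   0.        , 277.57626121],
       [  0.        , 325.1922621 , 211.18726084],
       [  0.        ,   0.        ,   1.        ]]), 'T_tool_cam': array([[ 7.40274351e-04,  9.51142575e-01,  3.08751119e-01,
 
[... 267 characters left out ...]
000000e+00]])}
{'clock': 0.1, 'joints': array([-1.39339113e+00,  3.13389884e-01,  1.49830721e+00, -5.35957325e-06,
        1.33100052e+00, -2.23420848e-01]), 'qvel': array([ 0.0017328 , -0.00191997, -0.00170154,  0.00026377,  0.00052511,
        0.00134931]), 'joint_torque': array([ 1.87837730e-03, -4.12902188e+01, -2.60141283e+01, -2.17443376e-04,
        3.04028348e-03,  1.30412741e-05]), 'tool_pos': array([ 0.20478346, -0.48318557,  0.23081472]), 'eef_rot': array([ 9.79984163e-01,  1.99074698e-01,  1.01082201e-05, -5.52395635e-04]), 'wrist_force': array([-0.04974148, -1.24463157,  0.10090263]), 'ft_torque': array([-0.03494672, -0.00968133, -0.00059906]), 'grip_width': 0.08550649476856705}
```

View pics/top0.png

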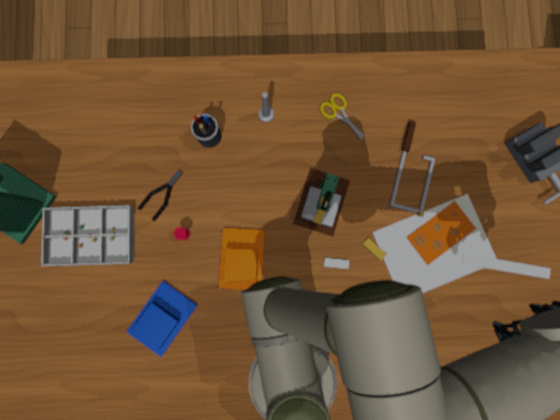

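View pics/side0.png

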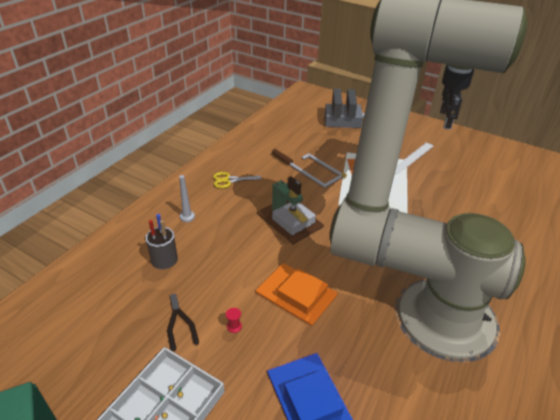

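The top view shows the clamp and its dark base at about (322,202). The side view has it at about (292,208). I'll zoom in on both.

```bash
python3 - <<'E'
import cv2,numpy as np
a=cv2.imread("pics/top0.png")[165:240,285:360];b=cv2.imread("pics/side0.png")[165:245,250:330]
f=lambda i:cv2.resize(i,(400,400),interpolation=cv2.INTER_CUBIC)
cv2.imwrite("pics/z.png",cv2.convertScaleAbs(np.hstack([f(a),f(b)]),alpha=1.8))
E
cat > h.py <<'E'
import numpy as np,cv2
from rig import status,cams,bot
from scipy.spatial.transform import Rotation as R
def ray(n,u,v):
    c=cams.calibration(n);K=c["intrinsics"];T=c["T"]
    d=np.linalg.inv(K)@[u,v,1];return T[:3,3],T[:3,:3]@[d[0],-d[1],-d[2]]
def plane(n,u,v,z):
    o,d=ray(n,u,v);return (o+d*(z-o[2])/d[2])
def proj(n,p):
    c=cams.calibration(n);K=c["intrinsics"];T=c["T"];q=T[:3,:3].T@(np.asarray(p)-T[:3,3])
    return K[0,0]*q[0]/-q[2]+K[0,2],K[1,1]*q[1]/q[2]+K[1,2]
def wr(u,v,z,pos,q):
    c=cams.calibration("wrist");K=c["intrinsics"];T=c["T_tool_cam"]
    x=(u-K[0,2])/K[0,0];y=(v-K[1,2])/K[1,1];r=np.hypot(x,y)
    s=np.sin(r)/max(r,1e-9);d=np.array([x*s,-y*s,-np.cos(r)])
    Q=R.from_quat(q).as_matrix();o=pos+Q@T[:3,3];d=Q@T[:3,:3]@d
    return o+d*(z-o[2])/d[2]
E
```

```text
(no output)
```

View pics/z.png

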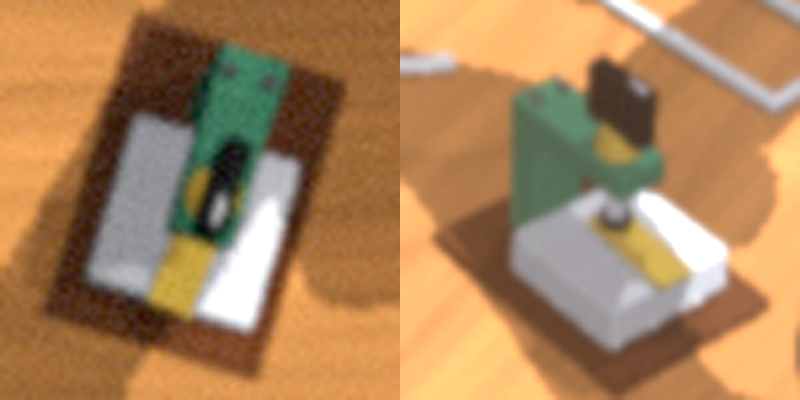

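The knob's bar lies nearly along the beam, with its centre at about (326,200.6) in the top view. The base corners are clear too.

```bash
python3 - <<'E'
from h import *
s=75/400
P=lambda u,v,z:plane("top",285+u*s,165+v*s,z)
c=[P(*k,.01) for k in[(138,15),(343,85),(258,378),(47,310)]]
print(np.array(c)); m=np.mean(c,0);ax=(c[0]+c[1]-c[2]-c[3]);print("base centre",m,"xaxis deg",np.degrees(np.arctan2(ax[1],ax[0])))
a,b=P(237,145,.156),P(206,238,.156);print("knob",a,b,(a+b)/2,np.degrees(np.arctan2(*(a-b)[1::-1])))
o1,d1=ray("side",250+628*0+ (622-400)*.2,165+92*.2)
print("side knob top",plane("side",250+(625-400)*.2,165+78*.2,.156))
o=status.get_obs();print(R.from_quat(o["eef_rot"]).as_matrix().round(3))
E
```

```text
[[ 0.5984582  -0.07450576  0.01      ]
 [ 0.55704263 -0.18395669  0.01      ]
 [ 0.40042598 -0.1310735   0.01      ]
 [ 0.43989319 -0.01984355  0.01      ]]
base centre [ 0.498955   -0.10234488  0.01      ] xaxis deg -18.840521744932378
knob [ 0.5058921  -0.10352286  0.156     ] [ 0.46260234 -0.0872066   0.156     ] [ 0.48424722 -0.09536473  0.156     ] -20.651829458750644
side knob top [ 0.48233715 -0.09277499  0.156     ]
[[ 0.921  0.39  -0.   ]
 [ 0.39  -0.921  0.001]
 [ 0.    -0.001 -1.   ]]
```

>>> arm_command:
  steps:
    - [[40,-24.5,0],-70,-1]
    - [[40,-24.5,0],-70,-1]
    - [[40,-24.5,0],-70,-1]
    - [[40,-24.5,0],-70,-1]
    - [[40,-24.5,0],-70,-1]
    - [[40,-24.5,0],-70,-1]
    - [[40,-24.5,0],-70,-1]
    - [[40,-24.5,0],-70,-1]
    - [[40,-24.5,0],-70,-1]
    - [[40,-24.5,0],-70,-1]

```text
clock: 0.93
tool_pos: [0.4478, -0.1424, 0.2312]
eef_rot: [0.686, 0.727, -0.0, -0.0]
wrist_force: [0.8, -1.5, -0.1]
grip_width: 0.0855
```

>>> arm_command:
  steps:
    - [[0,0,0],-66,-1]
    - [[0,0,0],-66,-1]
    - [[0,0,0],-66,-1]
    - [[0,0,0],-66,-1]
    - [[0,0,0],-66,-1]
    - [[0,0,0],-66,-1]
    - [[0,0,0],-66,-1]
    - [[0,0,0],-66,-1]
    - [[0,0,0],-66,-1]
    - [[0,0,0],-66,-1]

```text
clock: 1.77
tool_pos: [0.4469, -0.1443, 0.231]
eef_rot: [0.179, 0.984, 0.0, -0.0]
wrist_force: [0.6, 0.1, -0.0]
grip_width: 0.0858
```

```bash
python3 - <<'E'
from h import *
o=status.get_obs();print(o["tool_pos"],o["joints"].round(3))
M=R.from_quat(o["eef_rot"]).as_matrix();print(M.round(3), M.T@(np.array([.483,-.0945,.231])-o["tool_pos"]))
i=cams.snapshot("wrist");cv2.imwrite("pics/w1.png",cv2.convertScaleAbs(i,alpha=1.5))
E
```

```text
[ 0.44693333 -0.14430316  0.2310224 ] [-0.563  0.191  1.656 -0.     1.295 -1.773]
[[-0.936  0.353 -0.001]
 [ 0.353  0.936  0.   ]
 [ 0.001  0.    -1.   ]] [-1.61729412e-02  5.93261803e-02  1.85964343e-05]
```

View pics/w1.png

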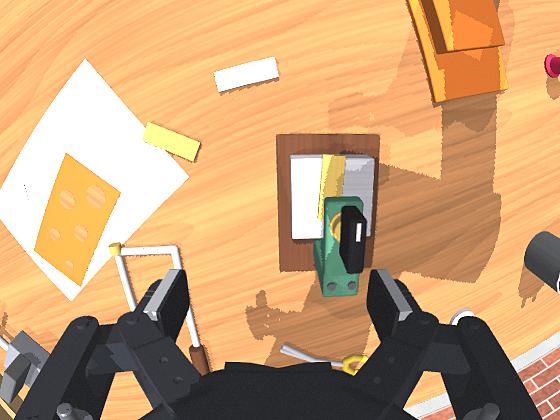

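The wrist view shows the knob bar's top at about (351,239), upright in the picture, so the yaw is nearly aligned. Next I'll move over it.

>>> arm_command:
  steps:
    - [[-1.6,5.9,2],0,-1]
    - [[-1.6,5.9,2],0,-1]
    - [[-1.6,5.9,2],0,-1]
    - [[-1.6,5.9,2],0,-1]
    - [[-1.6,5.9,2],0,-1]

```text
clock: 2.23
tool_pos: [0.483, -0.0953, 0.2114]
eef_rot: [0.183, 0.983, -0.0, -0.0]
wrist_force: [0.4, -0.7, 0.1]
grip_width: 0.0853
```

```bash
python3 - <<'E'
from h import *
o=status.get_obs();print(o["tool_pos"],o["joints"].round(3),o["ft_torque"])
i=cams.snapshot("wrist");cv2.imwrite("pics/w2raw.png",i);cv2.imwrite("pics/w2.png",cv2.resize(cv2.convertScaleAbs(i[150:370,170:390],alpha=2),(660,660)[:2] if 0 else (600,600)))
E
```

```text
[ 0.48300399 -0.09534888  0.21135373] [-0.433  0.258  1.624 -0.     1.259 -1.636] [-0.05745115  0.03479327  0.05090181]
```

View pics/w2.png

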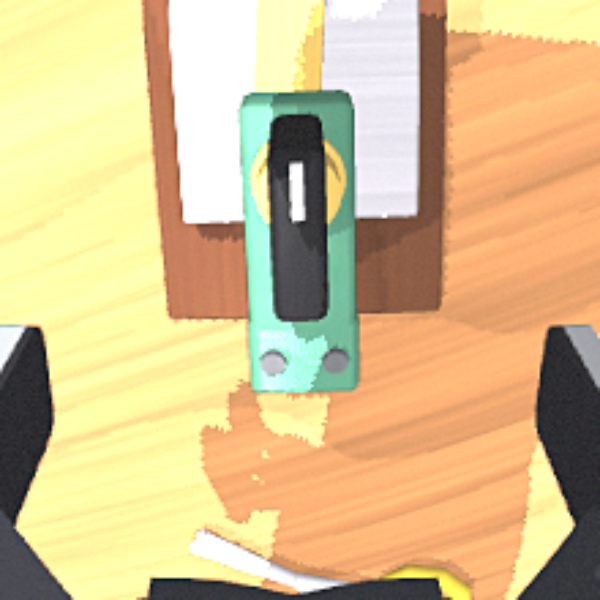

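```bash
python3 - <<'E'
from h import *
o=status.get_obs();p,q=o["tool_pos"],o["eef_rot"];M=R.from_quat(q).as_matrix()
for a in [(297,160),(300,320),(272,240),(326,240)]:
    w=wr(170+a[0]*.3667,150+a[1]*.3667,.156,p,q);print(w.round(4),(M.T@(w-p)).round(4))
E
```

```text
[ 0.4668 -0.0883  0.156 ] [0.0177 0.001  0.0555]
[ 0.5062 -0.1026  0.156 ] [-0.0242  0.0018  0.0556]
[ 0.4835 -0.1012  0.156 ] [-0.0024 -0.005   0.0556]
[ 0.4881 -0.089   0.156 ] [-0.0024  0.008   0.0555]
```

>>> arm_command:
  steps:
    - [[-0.3,0.1,3],0,-1]
    - [[-0.3,0.1,6],0,-1]
    - [[-0.3,0.1,9],0,-1]
    - [[-0.3,0.1,9],0,-1]
    - [[-0.3,0.1,9],0,-1]

```text
clock: 2.7
tool_pos: [0.4859, -0.0957, 0.1215]
eef_rot: [0.183, 0.983, 0.0, -0.001]
wrist_force: [0.8, -0.5, 1.9]
grip_width: 0.0856
```

>>> arm_command:
  steps:
    - [[0,0,0],0,1]
    - [[0,0,0],0,1]
    - [[0,0,0],0,1]
    - [[0,0,0],0,1]
    - [[0,0,0],0,1]
    - [[0,0,0],0,1]
    - [[0,0,0],0,1]
    - [[0,0,0],0,1]
    - [[0,0,0],0,1]
    - [[0,0,0],0,1]
  grip_force: 70

```text
clock: 3.53
tool_pos: [0.4868, -0.0957, 0.1224]
eef_rot: [0.182, 0.983, -0.0, 0.001]
wrist_force: [-3.3, -1.4, 7.9]
grip_width: 0.0134
```

```bash
cat > s.py <<'E'
from h import *
o=status.get_obs();M=R.from_quat(o["eef_rot"]).as_matrix()
print(o["clock"],o["tool_pos"].round(4),"yaw",np.degrees(np.arctan2(M[1,0],M[0,0])).round(2),"Ftool",(M.T@o["wrist_force"]).round(2),"T",o["ft_torque"].round(3),"w",o["grip_width"].round(4),"j6",o["joints"][5].round(3))
E
python3 s.py
```

```text
Traceback (most recent call last):
  File "s.py", line 3, in <module>
    print(o["clock"],o["tool_pos"].round(4),"yaw",np.degrees(np.arctan2(M[1,0],M[0,0])).round(2),"Ftool",(M.T@o["wrist_force"]).round(2),"T",o["ft_torque"].round(3),"w",o["grip_width"].round(4),"j6",o["joints"][5].round(3))
                                                                                                                                                                         ^^^^^^^^^^^^^^^^^^^^^
AttributeError: 'float' object has no attribute 'round'
```

```bash
sed -i 's/o\["grip_width"\].round(4)/round(o["grip_width"],4)/' s.py; python3 s.py
```

```text
3.5333 [ 0.4868 -0.0957  0.1224] yaw 158.97 Ftool [ 2.56 -2.44 -7.86] T [-0.073  0.279 -0.003] w 0.0134 j6 -1.634
```

>>> arm_command:
  steps:
    - [[0,0,0],7,1]
    - [[0,0,0],14,1]
    - [[0,0,0],14,1]
    - [[0,0,0],14,1]

```text
clock: 3.87
tool_pos: [0.4868, -0.0956, 0.1224]
eef_rot: [0.301, 0.954, -0.0, 0.001]
wrist_force: [-2.3, 0.1, 8.5]
grip_width: 0.0132
```

```bash
python3 s.py
```

```text
3.8667 [ 0.4868 -0.0956  0.1224] yaw 144.93 Ftool [ 1.94 -1.2  -8.51] T [ 0.036  0.391 -0.037] w 0.0132 j6 -1.389
```

>>> arm_command:
  steps:
    - [[0,0,0],3,1]
    - [[0,0,0],6,1]
    - [[0,0,0],9,1]
    - [[0,0,0],12,1]
    - [[0,0,0],15,1]
    - [[0,0,0],18,1]
    - [[0,0,0],21,1]
    - [[0,0,0],24,1]
    - [[0,0,0],27,1]
    - [[0,0,0],30,1]

```text
clock: 4.7
tool_pos: [0.4869, -0.0955, 0.1224]
eef_rot: [0.538, 0.843, -0.0, 0.001]
wrist_force: [-0.7, 0.3, 7.5]
grip_width: 0.013
```

```bash
python3 - <<'E'
from h import *
exec(open("s.py").read())
i=cams.snapshot("wrist");cv2.imwrite("pics/w3.png",cv2.convertScaleAbs(i,alpha=1.8))
E
python3 s.py
```

```text
4.7 [ 0.4869 -0.0955  0.1224] yaw 114.85 Ftool [ 0.54 -0.52 -7.54] T [-0.035  0.205  0.171] w 0.013 j6 -0.864
4.75 [ 0.4869 -0.0955  0.1224] yaw 114.65 Ftool [ 0.23 -1.05 -7.78] T [-0.     0.219  0.023] w 0.0129 j6 -0.86
```

View pics/w3.png

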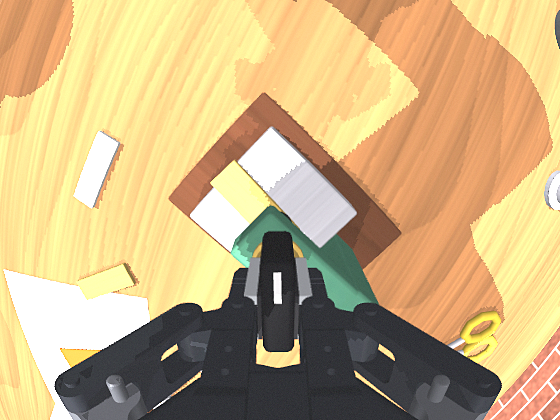

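The wrist view shows the jaws on the bar, and the knob has turned about 44° with the gripper. Now for baseline torque readings while it moves.

```bash
cat >> s.py <<'E'
print("jt6",o["joint_torque"][5].round(3),"knob deg",(158.97-np.degrees(np.arctan2(M[1,0],M[0,0])))%360)
E
```

>>> arm_command:
  steps:
    - [[0,0,0],1,1]
    - [[0,0,0],2,1]
    - [[0,0,0],3,1]
    - [[0,0,0],4,1]

```text
clock: 5.08
tool_pos: [0.4869, -0.0955, 0.1224]
eef_rot: [0.567, 0.824, 0.0, 0.001]
wrist_force: [-1.1, 0.3, 7.1]
grip_width: 0.013
```

```bash
python3 s.py
```

```text
5.0833 [ 0.4869 -0.0955  0.1224] yaw 110.95 Ftool [ 0.63 -0.96 -7.13] T [-0.031  0.096  0.22 ] w 0.013 j6 -0.796
jt6 -0.076 knob deg 48.02333633993271
```

>>> arm_command:
  steps:
    - [[0,0,0],1,1]
    - [[0,0,0],2,1]
    - [[0,0,0],3,1]
    - [[0,0,0],4,1]

```text
clock: 5.42
tool_pos: [0.487, -0.0956, 0.1224]
eef_rot: [0.595, 0.804, 0.0, 0.001]
wrist_force: [-0.7, 0.2, 7.1]
grip_width: 0.013
```

```bash
python3 s.py
```

```text
5.4167 [ 0.487  -0.0956  0.1224] yaw 106.95 Ftool [ 0.4  -0.64 -7.09] T [-0.165  0.11   0.271] w 0.013 j6 -0.726
jt6 -0.047 knob deg 52.020609435381914
```

>>> arm_command:
  steps:
    - [[0,0,0],1,1]
    - [[0,0,0],2,1]
    - [[0,0,0],3,1]
    - [[0,0,0],4,1]

```text
clock: 5.75
tool_pos: [0.487, -0.0956, 0.1224]
eef_rot: [0.623, 0.782, 0.0, 0.001]
wrist_force: [0.3, 0.2, 7.2]
grip_width: 0.0136
```

```bash
python3 s.py
```

```text
5.75 [ 0.487  -0.0956  0.1224] yaw 102.95 Ftool [ 0.14  0.39 -7.22] T [-0.108  0.084  0.241] w 0.0136 j6 -0.656
jt6 -0.04 knob deg 56.015737737733104
```

>>> arm_command:
  steps:
    - [[0,0,0],1,1]
    - [[0,0,0],2,1]
    - [[0,0,0],3,1]
    - [[0,0,0],4,1]

```text
clock: 6.08
tool_pos: [0.487, -0.0956, 0.1224]
eef_rot: [0.65, 0.76, 0.0, 0.001]
wrist_force: [-0.2, 0.7, 7.2]
grip_width: 0.0134
```

```bash
python3 s.py
```

```text
6.0833 [ 0.487  -0.0956  0.1224] yaw 98.96 Ftool [ 0.72 -0.06 -7.16] T [-0.072  0.134  0.218] w 0.0134 j6 -0.586
jt6 -0.038 knob deg 60.01499138925519
```

>>> arm_command:
  steps:
    - [[0,0,0],1,1]
    - [[0,0,0],2,1]
    - [[0,0,0],3,1]
    - [[0,0,0],4,1]

```text
clock: 6.42
tool_pos: [0.487, -0.0955, 0.1224]
eef_rot: [0.676, 0.737, 0.0, 0.001]
wrist_force: [-0.4, 0.9, 6.7]
grip_width: 0.0133
```

```bash
python3 s.py
```

```text
6.4167 [ 0.487  -0.0955  0.1224] yaw 94.96 Ftool [ 0.95 -0.29 -6.71] T [-0.137  0.085  0.177] w 0.0133 j6 -0.516
jt6 -0.036 knob deg 64.01213963496926
```

>>> arm_command:
  steps:
    - [[0,0,0],1,1]
    - [[0,0,0],2,1]
    - [[0,0,0],3,1]
    - [[0,0,0],4,1]

```text
clock: 6.75
tool_pos: [0.4871, -0.0955, 0.1224]
eef_rot: [0.701, 0.713, 0.0, 0.001]
wrist_force: [0.5, -0.3, 6.5]
grip_width: 0.013
```

```bash
python3 s.py
```

```text
6.75 [ 0.4871 -0.0955  0.1224] yaw 90.96 Ftool [-0.31  0.51 -6.47] T [-0.135  0.017  0.224] w 0.013 j6 -0.447
jt6 -0.034 knob deg 68.0131864769052
```

>>> arm_command:
  steps:
    - [[0,0,0],1,1]
    - [[0,0,0],2,1]
    - [[0,0,0],3,1]
    - [[0,0,0],4,1]

```text
clock: 7.08
tool_pos: [0.4871, -0.0955, 0.1224]
eef_rot: [0.726, 0.688, 0.0, 0.001]
wrist_force: [-0.5, -0.0, 6.0]
grip_width: 0.0133
```

```bash
python3 s.py
```

```text
7.0833 [ 0.4871 -0.0955  0.1224] yaw 86.95 Ftool [-0.07 -0.51 -5.96] T [-0.076  0.025  0.279] w 0.0133 j6 -0.377
jt6 -0.033 knob deg 72.01553773211059
```

>>> arm_command:
  steps:
    - [[0,0,0],1,1]
    - [[0,0,0],2,1]
    - [[0,0,0],3,1]

```text
clock: 7.33
tool_pos: [0.4871, -0.0956, 0.1224]
eef_rot: [0.743, 0.669, 0.0, 0.001]
wrist_force: [0.9, -0.2, 6.7]
grip_width: 0.0131
```

```bash
python3 s.py
```

```text
7.3333 [ 0.4871 -0.0956  0.1224] yaw 83.96 Ftool [-0.12  0.9  -6.68] T [-0.129 -0.012  0.283] w 0.0131 j6 -0.324
jt6 -0.032 knob deg 75.01264553650559
```

>>> arm_command:
  steps:
    - [[0,0,0],1,1]
    - [[0,0,0],2,1]
    - [[0,0,0],3,1]

```text
clock: 7.58
tool_pos: [0.4871, -0.0956, 0.1224]
eef_rot: [0.761, 0.649, 0.0, 0.001]
wrist_force: [0.1, -0.4, 6.0]
grip_width: 0.0131
```

```bash
python3 s.py
```

```text
7.5833 [ 0.4871 -0.0956  0.1224] yaw 80.95 Ftool [-0.34  0.19 -6.02] T [-0.09  -0.023  0.238] w 0.0131 j6 -0.272
jt6 -0.031 knob deg 78.01524937310161
```

>>> arm_command:
  steps:
    - [[0,0,0],1,1]
    - [[0,0,0],2,1]
    - [[0,0,0],3,1]

```text
clock: 7.83
tool_pos: [0.4871, -0.0956, 0.1224]
eef_rot: [0.777, 0.629, 0.0, 0.001]
wrist_force: [0.3, 0.6, 6.5]
grip_width: 0.0131
```

```bash
python3 s.py
```

```text
7.8333 [ 0.4871 -0.0956  0.1224] yaw 77.96 Ftool [ 0.62  0.17 -6.49] T [-0.091  0.008  0.242] w 0.0131 j6 -0.22
jt6 -0.031 knob deg 81.01333526531626
```

>>> arm_command:
  steps:
    - [[0,0,0],1,1]
    - [[0,0,0],2,1]
    - [[0,0,0],3,1]

```text
clock: 8.08
tool_pos: [0.4871, -0.0955, 0.1224]
eef_rot: [0.794, 0.608, 0.001, 0.001]
wrist_force: [-0.1, 0.0, 7.6]
grip_width: 0.0135
```

```bash
python3 s.py
```

```text
8.0833 [ 0.4871 -0.0955  0.1224] yaw 74.96 Ftool [-0.02 -0.06 -7.61] T [-0.023 -0.016  0.251] w 0.0135 j6 -0.167
jt6 -0.03 knob deg 84.01180755722478
```

>>> arm_command:
  steps:
    - [[0,0,0],1,1]
    - [[0,0,0],2,1]
    - [[0,0,0],3,1]

```text
clock: 8.33
tool_pos: [0.4871, -0.0956, 0.1224]
eef_rot: [0.809, 0.587, 0.001, 0.001]
wrist_force: [-0.9, -0.0, 6.6]
grip_width: 0.0133
```

```bash
python3 s.py
```

```text
8.3333 [ 0.4871 -0.0956  0.1224] yaw 71.95 Ftool [-0.29 -0.8  -6.63] T [-0.151 -0.021  0.313] w 0.0133 j6 -0.115
jt6 -0.03 knob deg 87.01735362466772
```

>>> arm_command:
  steps:
    - [[0,0,0],1,1]
    - [[0,0,0],2,1]
    - [[0,0,0],3,1]

```text
clock: 8.58
tool_pos: [0.4872, -0.0955, 0.1224]
eef_rot: [0.824, 0.566, 0.001, 0.001]
wrist_force: [0.6, 0.3, 5.8]
grip_width: 0.0129
```

```bash
python3 s.py
```

```text
8.5833 [ 0.4872 -0.0955  0.1224] yaw 68.95 Ftool [ 0.45  0.45 -5.76] T [-0.12  -0.063  0.208] w 0.0129 j6 -0.063
jt6 -0.029 knob deg 90.01539818500997
```

>>> arm_command:
  steps:
    - [[0,0,0],1,1]
    - [[0,0,0],2,1]
    - [[0,0,0],3,1]

```text
clock: 8.83
tool_pos: [0.4872, -0.0955, 0.1224]
eef_rot: [0.839, 0.544, 0.001, 0.001]
wrist_force: [0.4, -0.3, 6.0]
grip_width: 0.0128
```

```bash
python3 s.py
```

```text
8.8333 [ 0.4872 -0.0955  0.1224] yaw 65.96 Ftool [-0.1   0.45 -6.  ] T [-0.121 -0.04   0.234] w 0.0128 j6 -0.01
jt6 -0.028 knob deg 93.0138482021412
```

>>> arm_command:
  steps:
    - [[0,0,0],1,1]
    - [[0,0,0],2,1]
    - [[0,0,0],3,1]

```text
clock: 9.08
tool_pos: [0.4872, -0.0956, 0.1224]
eef_rot: [0.853, 0.522, 0.001, 0.001]
wrist_force: [1.3, 0.3, 6.3]
grip_width: 0.0132
```

```bash
python3 s.py
```

```text
9.0833 [ 0.4872 -0.0956  0.1224] yaw 62.95 Ftool [ 0.88  1.   -6.3 ] T [-0.139 -0.056  0.263] w 0.0132 j6 0.042
jt6 -0.028 knob deg 96.01544905257204
```

>>> arm_command:
  steps:
    - [[0,0,0],1,1]
    - [[0,0,0],2,1]
    - [[0,0,0],3,1]

```text
clock: 9.33
tool_pos: [0.4872, -0.0956, 0.1224]
eef_rot: [0.866, 0.5, 0.001, 0.001]
wrist_force: [0.5, 0.6, 6.0]
grip_width: 0.0133
```

```bash
python3 s.py
```

```text
9.3333 [ 0.4872 -0.0956  0.1224] yaw 59.96 Ftool [ 0.82  0.17 -6.  ] T [-0.132 -0.109  0.221] w 0.0133 j6 0.094
jt6 -0.028 knob deg 99.01421690299031
```

>>> arm_command:
  steps:
    - [[0,0,0],1,1]
    - [[0,0,0],2,1]
    - [[0,0,0],3,1]

```text
clock: 9.58
tool_pos: [0.4872, -0.0956, 0.1224]
eef_rot: [0.879, 0.477, 0.001, 0.001]
wrist_force: [0.9, 0.1, 5.9]
grip_width: 0.0133
```

```bash
python3 s.py
```

```text
9.5833 [ 0.4872 -0.0956  0.1224] yaw 56.95 Ftool [ 0.61  0.7  -5.91] T [-0.126 -0.052  0.221] w 0.0133 j6 0.147
jt6 -0.027 knob deg 102.01845262069415
```

>>> arm_command:
  steps:
    - [[0,0,0],1,1]
    - [[0,0,0],2,1]
    - [[0,0,0],3,1]

```text
clock: 9.83
tool_pos: [0.4872, -0.0956, 0.1224]
eef_rot: [0.891, 0.454, 0.001, 0.001]
wrist_force: [1.3, 0.4, 5.8]
grip_width: 0.0136
```

```bash
python3 s.py
```

```text
9.8333 [ 0.4872 -0.0956  0.1224] yaw 53.95 Ftool [ 1.09  0.8  -5.84] T [-0.131 -0.096  0.258] w 0.0136 j6 0.199
jt6 -0.027 knob deg 105.01542432331044
```

>>> arm_command:
  steps:
    - [[0,0,0],1,1]
    - [[0,0,0],2,1]
    - [[0,0,0],3,1]

```text
clock: 10.08
tool_pos: [0.4872, -0.0956, 0.1224]
eef_rot: [0.903, 0.43, 0.001, 0.001]
wrist_force: [2.1, -0.4, 5.7]
grip_width: 0.0131
```

```bash
python3 s.py
```

```text
10.0833 [ 0.4872 -0.0956  0.1224] yaw 50.95 Ftool [ 1.06  1.9  -5.69] T [-0.134 -0.057  0.256] w 0.0131 j6 0.252
jt6 -0.027 knob deg 108.01622116328886
```

Still at the baseline (mean about 0.24), so I'll carry on.

>>> arm_command:
  steps:
    - [[0,0,0],1,1]
    - [[0,0,0],2,1]
    - [[0,0,0],3,1]

```text
clock: 10.33
tool_pos: [0.4872, -0.0956, 0.1224]
eef_rot: [0.914, 0.406, 0.001, 0.001]
wrist_force: [1.2, -0.6, 6.1]
grip_width: 0.0132
```

```bash
python3 s.py
```

```text
10.3333 [ 0.4872 -0.0956  0.1224] yaw 47.96 Ftool [ 0.41  1.31 -6.11] T [-0.13  -0.079  0.241] w 0.0132 j6 0.304
jt6 -0.026 knob deg 111.01366032060858
```

>>> arm_command:
  steps:
    - [[0,0,0],1,1]
    - [[0,0,0],2,1]
    - [[0,0,0],3,1]

```text
clock: 10.58
tool_pos: [0.4872, -0.0956, 0.1224]
eef_rot: [0.924, 0.382, 0.001, 0.001]
wrist_force: [1.5, -0.1, 6.4]
grip_width: 0.0132
```

```bash
python3 s.py
```

```text
10.5833 [ 0.4872 -0.0956  0.1224] yaw 44.95 Ftool [ 1.    1.1  -6.41] T [-0.17  -0.106  0.218] w 0.0132 j6 0.356
jt6 -0.026 knob deg 114.01576719397018
```

>>> arm_command:
  steps:
    - [[0,0,0],1,1]
    - [[0,0,0],2,1]
    - [[0,0,0],3,1]

```text
clock: 10.83
tool_pos: [0.4873, -0.0956, 0.1224]
eef_rot: [0.934, 0.358, 0.001, 0.001]
wrist_force: [1.2, -0.7, 6.5]
grip_width: 0.013
```

```bash
python3 s.py
```

```text
10.8333 [ 0.4873 -0.0956  0.1224] yaw 41.96 Ftool [ 0.44  1.34 -6.53] T [-0.146 -0.131  0.284] w 0.013 j6 0.409
jt6 -0.004 knob deg 117.01372504844657
```

>>> arm_command:
  steps:
    - [[0,0,0],1,1]
    - [[0,0,0],2,1]
    - [[0,0,0],3,1]

```text
clock: 11.08
tool_pos: [0.4873, -0.0957, 0.1224]
eef_rot: [0.943, 0.333, 0.001, 0.001]
wrist_force: [2.1, -0.7, 5.6]
grip_width: 0.0133
```

```bash
python3 s.py
```

```text
11.0833 [ 0.4873 -0.0957  0.1224] yaw 38.96 Ftool [ 1.23  1.9  -5.58] T [-0.141 -0.115  0.291] w 0.0133 j6 0.461
jt6 0.02 knob deg 120.00953153372417
```

The j6 torque is nearly noise-free. It sat at -0.026 and has risen 0.024 N m per 3° since about 114.2°, which matches the 0.45 N m/rad expected after contact. My target is about 128°, roughly 43 N.

>>> arm_command:
  steps:
    - [[0,0,0],1,1]
    - [[0,0,0],2,1]
    - [[0,0,0],3,1]
    - [[0,0,0],4,1]

```text
clock: 11.42
tool_pos: [0.4873, -0.0957, 0.1224]
eef_rot: [0.954, 0.3, 0.001, 0.001]
wrist_force: [1.4, 0.2, 5.8]
grip_width: 0.0129
```

```bash
python3 s.py
```

```text
11.4167 [ 0.4873 -0.0957  0.1224] yaw 34.96 Ftool [ 1.26  0.66 -5.76] T [-0.107 -0.055  0.307] w 0.0129 j6 0.531
jt6 0.051 knob deg 124.007132587943
```

>>> arm_command:
  steps:
    - [[0,0,0],1,1]
    - [[0,0,0],2,1]
    - [[0,0,0],3,1]
    - [[0,0,0],4,1]

```text
clock: 11.75
tool_pos: [0.4873, -0.0957, 0.1224]
eef_rot: [0.964, 0.267, 0.001, 0.001]
wrist_force: [1.5, -0.8, 6.0]
grip_width: 0.0129
```

```bash
python3 s.py
```

```text
11.75 [ 0.4873 -0.0957  0.1224] yaw 30.97 Ftool [ 0.9  1.5 -6. ] T [-0.168 -0.135  0.371] w 0.0129 j6 0.6
jt6 0.083 knob deg 128.00109509604135
```

The torque has risen about 0.11 N m, so the clamp force is about 44 N. Time to release and retreat.

>>> arm_command:
  steps:
    - [[0,0,0],0,1]
    - [[0,0,0],0,1]
    - [[0,0,0],0,-1]
    - [[0,0,0],0,-1]
    - [[0,0,0],0,-1]
    - [[0,0,0],0,-1]
    - [[0,0,0],0,-1]
    - [[0,0,0],0,-1]
    - [[0,0,0],0,-1]
    - [[0,0,0],0,-1]

```text
clock: 12.58
tool_pos: [0.4863, -0.0952, 0.1213]
eef_rot: [0.964, 0.267, -0.0, -0.0]
wrist_force: [-0.2, -0.9, -0.0]
grip_width: 0.0853
```

```bash
python3 s.py
```

```text
12.5833 [ 0.4863 -0.0952  0.1213] yaw 30.96 Ftool [-0.59  0.67  0.02] T [-0.015 -0.012 -0.008] w 0.0853 j6 0.6
jt6 0.0 knob deg 128.00623918474355
```

>>> arm_command:
  steps:
    - [[0,0,-2],0,-1]
    - [[0,0,-5],0,-1]
    - [[0,0,-9],0,-1]
    - [[0,0,-12],0,-1]
    - [[0,0,-12],0,-1]
    - [[0,0,-12],0,-1]
    - [[0,0,-12],0,-1]

```text
clock: 13.17
tool_pos: [0.4859, -0.0951, 0.2403]
eef_rot: [0.964, 0.267, -0.001, -0.001]
wrist_force: [0.8, 0.6, 0.0]
grip_width: 0.0855
```

```bash
python3 - <<'E'
from h import *
exec(open("s.py").read())
w=cams.snapshot("wrist");s=cams.snapshot("side")
f=lambda i:cv2.resize(i,(400,400),interpolation=cv2.INTER_CUBIC)
cv2.imwrite("pics/end.png",cv2.convertScaleAbs(np.hstack([f(w[100:360,150:410]),f(s[165:245,250:330])]),alpha=1.8))
E
```

```text
13.1667 [ 0.4859 -0.0951  0.2403] yaw 30.96 Ftool [ 0.97 -0.07 -0.02] T [ 0.02  -0.003 -0.017] w 0.0855 j6 0.6
jt6 -0.0 knob deg 128.01133474209126
```

View pics/end.png

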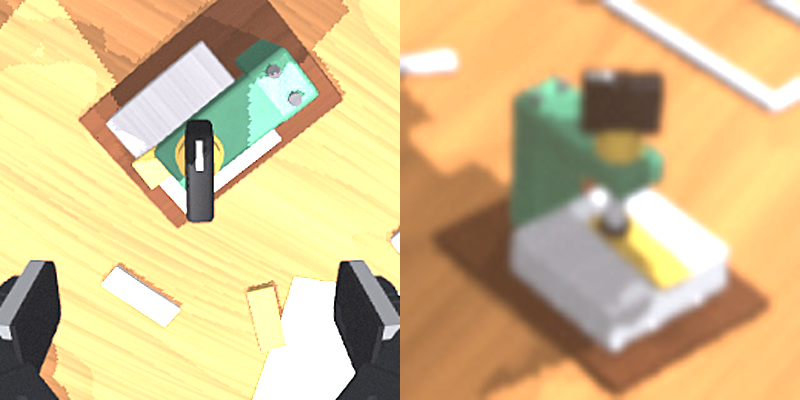

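The wrist view shows the knob still aligned with the tool, so it stayed at about 128°. The side view shows the foot down on the blank, which hasn't moved, and the gripper is clear.

```bash
python3 -c "
from rig import bot
print(bot.sign_off())"
```

```text
the job is handed in; nothing more can be done
None
```

The clamp is closed on the blank and the job is handed in, with the arm clear of the knob at about 13 s on the robot's clock.

- **Winding:** I gripped the knob once at 70 N, broke it loose with a 14° clockwise twist, and wound it on to 128° (2.23 rad) in the same grasp.
- **Contact:** The foot met the blank at about 114°. From there the joint 6 torque rose at the expected 0.45 N m per rad.
- **Clamping force:** The torque had risen about 0.11 N m when I stopped, which puts the force at roughly 44 N. That is well above the 10 N needed to hold the blank and below the 90 N that would crush it. It is worked out from torque, not measured directly.
- **Last checks:** After release the wrist force was near zero. The final pictures show the knob where I left it, the foot on the blank, and the blank apparently unmoved. The crops also covered parts of the nearby bench, where nothing looked disturbed. I took no final picture of the whole bench.
- **Disagreement:** The wrist torque sensor was noisy, about ±0.035 N m. It agreed with the joint torque on the trend, but I relied on the joint torque to judge contact. The breakaway peak itself fell between readings, so I did not see it.

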